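# Unlock the tip box with the key that fits

### The job

Unlock the tip box: of the three keys in the clear stand, take the one whose bit fits the slot of the brass lock on the box (the flat blade, with the blue head), push it fully home, and turn it clockwise seen from above until the lock reaches its stop. Leave the key upright in the lock and the other two keys in the stand.

Things in the scene. Friction and masses are not known exactly. Their poses are not given: they have to be found in the camera images.
- flat_key_head (a point): Centre of the BLUE head of the key that fits (90 g): upright slab 14 thick (x) x 40 (y) x 48 mm high (z up). Below it a collar 46 mm wide, 5 thick, underside 29 mm under the point, hanging upright in a clear stand (plate 50 mm up, 3 holes 80 mm apart, order varies). Under the collar a 36 mm long flat blade, 30 (along y) x 6 mm, tip 22 x 4. A half turn makes no difference.
- cross_key_head (a point): Centre of the RED head of a key that does not fit and stays in the stand: same head and collar as the blue one, but the bit is a 30 x 30 mm cross.
- round_key_head (a point): Centre of the YELLOW head of a key that does not fit and stays in the stand: same head and collar as the blue one, but the bit is a round post 24 mm thick.
- lock_slot (a point): Centre of the slot's mouth, on top of the brass lock disc (76 mm wide, 12 high) on the lid of the grey steel tip box (146 x 186 mm, fixed), 82 mm above the worktop. Slot 40 mm long (y) x 16 wide (x), straight down through the disc into the hollow box; z up; axes turn with the disc. Key fully home: collar on the disc, head centre 29 mm above this point.
- lock (a joint): Turn of the lock disc about the upright axis through the slot's centre, rad: 0 locked (red line at the red dot), 0.9 at its stop, unlocked (green dot); grows clockwise seen from above; about 0.06 N m, stays where left. The blade has about 0.35 rad of play in the slot before the disc follows: the key turns about 1.25 rad in all, 0.35 + 0.9, to reach the stop.
Not all that is in view belongs to the job. Leave any turquoise look-alike of the part that bears flat_key_head alone.

How it is judged:
On the way:
1. the blue-headed flat key is fully home in the lock, the lock not yet turned (horizontal distance between flat_key_head and lock_slot below 0.015 m and z of flat_key_head in the frame of lock_slot below 0.036 m and value of joint lock below 0.4 rad), for 0.1 s.
At the end, for the whole second after the job is handed in: Lock turned past 0.6 rad (stop at 0.9). Blue-headed key in its slot: head centre within 15 mm of the slot centre sideways, less than 36 mm above its mouth (fully home: 29), upright within 0.2 rad. Red and yellow key heads within 30 mm of where they began (horizontal distance between flat_key_head and lock_slot below 0.015 m and z of flat_key_head in the frame of lock_slot below 0.036 m and value of joint lock above 0.6 rad and angle between flat_key_head's own z axis and vertical below 0.2 rad and distance of each of cross_key_head, round_key_head from where it was at the start of the episode below 0.03 m); the robot touches nothing.
It also fails if it takes over 48 s, if anything falls off the work surface, if the arm or the gripper's body presses on something with over 40 N, if the wrist force passes 120 N, or if a joint passes its speed limit or range.

### The arm

A 7-joint arm with a two-finger parallel gripper is mounted at the origin on a cart in front of the work surface, level with it; the furniture and walls round the work are solid. World frame = base frame: x ahead of the robot, y to its left, z up, the work surface at z = 0. Lengths are in m, angles in rad, forces in N, time in s.
With the tool pointing down it reaches from about 0.4 to 0.9 m from the base axis. Payload 5.6 kg.
Tool frame: the origin (TCP) lies midway between the tips of the shut fingers; the grasp point (between the pads) lies 19 mm behind it; z points along the fingers, y is the line along which they close (so a half turn about z gives the same grasp; the last joint's range is limited). The gripper opens to 92 mm and grips with 3 to 60 N. Pads are 20 mm wide; open, the fingers measure 128 mm over their backs; the gripper's body (75 mm by 189 mm) begins 69 mm behind the grasp point.
Start: joints at [1.168, 0.468, -0.012, 1.603, 0.006, 1.071, -0.056], TCP at [0.229, -0.608, 0.215] pointing down, gripper open.
Joint ranges: [-2.53, 2.53], [-0.31, 2.02], [-1.57, 1.55], [0.28, 2.44], [-1.29, 4.43], [0.15, 1.84], [-2.92, 2.92]. Speed limits (rad/s): [2.57, 2.57, 3.14, 3.14, 3.14, 3.14, 3.14].

### API

Orientations are given as a 3x3 rotation matrix whose columns are the frame's x, y, z axes.
In Python, from workcell import env gives the robot as it stands.
- The arm moves only by the shell command python3 -m inch 'ROWS'. ROWS is JSON, a list of rows, each an object with "hand": the finger opening in m, from 0 to 0.0919; "offset": the shift along the world's x, y, z in m, a list of three; "roll": the turn about the world's z in rad. A call has 1 to 5 rows; each row is the pose to reach, as a shift and turn from the pose commanded when the call began; what a row does not reach only later rows make up. A row lasts 1/8 s, in which the tool goes at most 62.5 mm and 10.7 degrees, less where a joint would pass 70% of its speed; a pose out of reach is approached as far as the arm can. A call with a gripper value outside its range is refused whole. The fingers move at their own pace and stop on an object; the grip force is fixed at half the most. Time passes only in rows, so rows that repeat a pose let the fingers close. It gives the time, the measured TCP pose, the force, the opening and the grip force at its end, in the units of the state.
- env.get_obs(): the state, without advancing time (a new reading comes with each control period).
- env.snapshot(name): name is "scene" or "top"; returns a dict with "color" (384x512x3 uint8, red, green, blue), "vertical_fov" (degrees; the focal length in pixels is half the picture's height over the tangent of half this angle, whatever the lens; pixels are square), "cx", "cy" (the principal point, pixels), "R" (3x3) and "t" (3): a world point X has camera coordinates R X + t. Camera axes: x right, y down, z forward; pixel columns grow to the right and rows downward; lengths in m; the calibration is good to about 2 mm. A picture is of the moment at which its call begins. There is no depth.
- env.close_job(): hands the job in; it is judged then, once.
Trained networks look in a picture, given as the dict that the camera call returned (one of the last four; its "shot" number tells which), for a name from the list of things; names that differ only in an ending like _2 or _b are one class to them, and where a whole thing is asked for, a point or a joint stands for the part that bears it (a point fixed in the world has none). Each returns a list of dicts, best first, with "p" (0 to 1); they miss things now and then, are a little off and sometimes report something else, mostly with a low value. They report only what shows in the picture. A call takes as long as a camera call. They do not tell look-alikes from the thing itself.
- env.trace(picture, query): "mask" (384x512 bool, what is visible of it) and "extent" ([centre column, centre row, width, height] in pixels, round what is visible of it).
The state is a dict: "clock": time; "joints": joint angles; "dq": joint speeds; "joint_efforts": joint torques, N m; "eef_pos": TCP position; "eef_rot": TCP orientation; "ft_force": force on the tool from outside, world axes, zero at the start; "ft_torque": the same for the moment, N m; "opening": finger opening in m; "finger_force": force on a finger pad.
Only numpy, scipy, OpenCV 4.12 (cv2) and the standard library are available. Lean on these libraries where they do the work, as an engineer would, in place of code of your own. Each camera call takes 0.05 s, during which the arm holds its last target. There are 200 camera calls.

## Working session

There is one attempt and no reset: what is moved stays moved. The work goes in short steps, Python scripts to look and compute and a shell command to move; the robot and the scene stay as the last step left them, time stands still between calls to the robot, and variables do not carry over. Pictures are saved under pics/ and viewed, at most 10 in all, crops included, and the job is handed in when it is done.

```bash
mkdir -p pics
cat > h.py <<'E'
import numpy as np, cv2
from workcell import env
def ray(s,u,v):
    f=s["color"].shape[0]/2/np.tan(np.radians(s["vertical_fov"])/2)
    R=np.array(s["R"]);t=np.array(s["t"])
    d=R.T@np.array([(u-s["cx"])/f,(v-s["cy"])/f,1.]);return -R.T@t,d
def atz(s,u,v,z):
    c,d=ray(s,u,v);return c+d*(z-c[2])/d[2]
def proj(s,X):
    f=s["color"].shape[0]/2/np.tan(np.radians(s["vertical_fov"])/2)
    p=np.array(s["R"])@X+np.array(s["t"]);return f*p[0]/p[2]+s["cx"],f*p[1]/p[2]+s["cy"]
def tri(s1,a,s2,b):
    A=[];B=[]
    for s,(u,v) in((s1,a),(s2,b)):
        c,d=ray(s,u,v);d/=np.linalg.norm(d);P=np.eye(3)-np.outer(d,d);A.append(P);B.append(P@c)
    return np.linalg.solve(sum(A),sum(B))
E
python3 - <<'E'
from h import *
S={n:env.snapshot(n) for n in("scene","top")}
im=[]
for n,s in S.items():
    cv2.imwrite(f"pics/{n}0.png",cv2.resize(s["color"][:,:,::-1],(800,600),interpolation=cv2.INTER_CUBIC))
    print(n,s["vertical_fov"],s["cx"],s["cy"],ray(s,s["cx"],s["cy"]))
    for q in("flat_key_head","cross_key_head","round_key_head","lock_slot","lock"):
        try:
            for r in env.trace(s,q)[:3]: print(n,q,round(r["p"],2),np.round(r["extent"],1), r["mask"].sum())
        except Exception as e: print(q,e)
print(env.get_obs())
E
```

```text
scene 45.8211321935429 254.71242425996817 192.67551495246713 (array([-0.06775211,  0.32308474,  0.91086706]), array([ 0.55905527, -0.39054566, -0.73138997]))
scene flat_key_head 0.9 [280.1 170.1  20.5  27.4] 360
scene flat_key_head 0.84 [248.3 210.2  19.   24.6] 353
scene flat_key_head 0.74 [289.2 193.9  16.1  22.9] 328
scene cross_key_head 0.86 [341.1 173.2  19.6  27. ] 276
scene round_key_head 0.83 [316.  185.1  18.   26.1] 312
scene lock_slot 0.9 [190.  270.6  30.   32.2] 846
scene lock 0.76 [189.  269.1  37.6  33.2] 906
top 48.17618586226225 256.23383203149444 191.15397178291386 (array([ 0.33604931, -0.09039423,  1.1492118 ]), array([ 0.1975382 ,  0.00216167, -0.98029281]))
top flat_key_head 0.69 [315.7 167.9  16.2  14.6] 234
top flat_key_head 0.58 [297.  207.1  16.3  15.6] 207
top flat_key_head 0.53 [256.8 192.2  15.8  17.1] 215
top cross_key_head 0.74 [360.4 214.3  21.1  15.8] 277
top cross_key_head 0.74 [174.2 226.9  35.2  31.1] 665
top round_key_head 0.53 [329.4 207.9  23.3  19.2] 233
top lock_slot 0.84 [170.9 225.6  35.1  31. ] 699
top lock 0.76 [172.2 227.2  27.9  33.4] 688
{'clock': 0.6, 'joints': array([ 1.1679913 ,  0.46743129, -0.0115943 ,  1.60270871,  0.00599984,
        1.07141778, -0.05628897]), 'dq': array([ 3.08861004e-05, -9.05211274e-04, -2.01540389e-04,  1.81044460e-03,
        3.31047698e-04,  7.46162421e-04, -2.19254726e-04]), 'joint_efforts': array([-9.10476701e-04, -5.20134723e+01, -1.27441477e-02, -2.43948251e+01,
       -5.66271425e-02,  1.15441735e-02,  1.68263909e-05]), 'eef_pos': array([ 0.22881629, -0.60839671,  0.21463336]), 'eef_rot': array([[ 9.35988531e-01,  3.52030496e-01, -1.14013807e-05],
       [ 3.52030494e-01, -9.35988528e-01, -8.08488460e-05],
       [-3.91328209e-05,  7.16599589e-05, -9.99999997e-01]]), 'ft_force': array([0.58527742, 0.30660734, 0.51593329]), 'ft_torque': array([-0.03613673, -0.05046512,  0.00279158]), 'finger_force': 0.0, 'opening': 0.09182191247766731}
```

View pics/scene0.png

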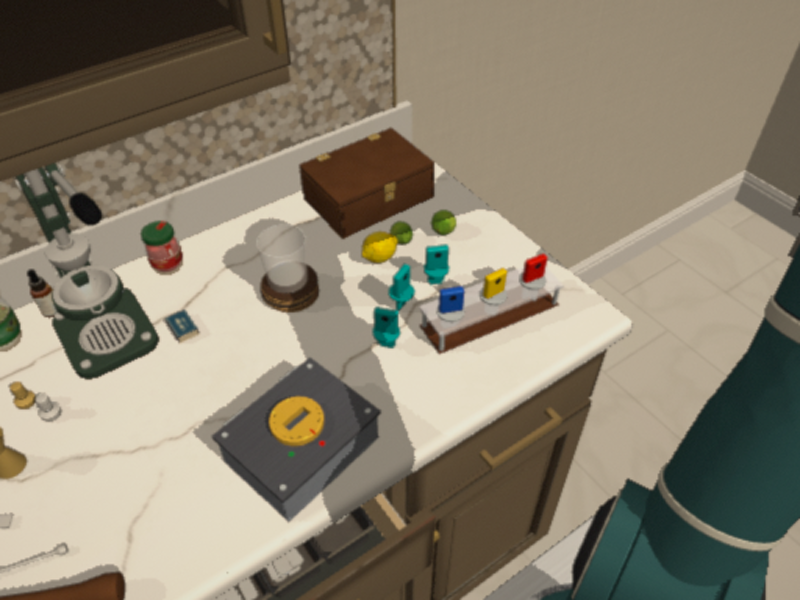

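View pics/top0.png

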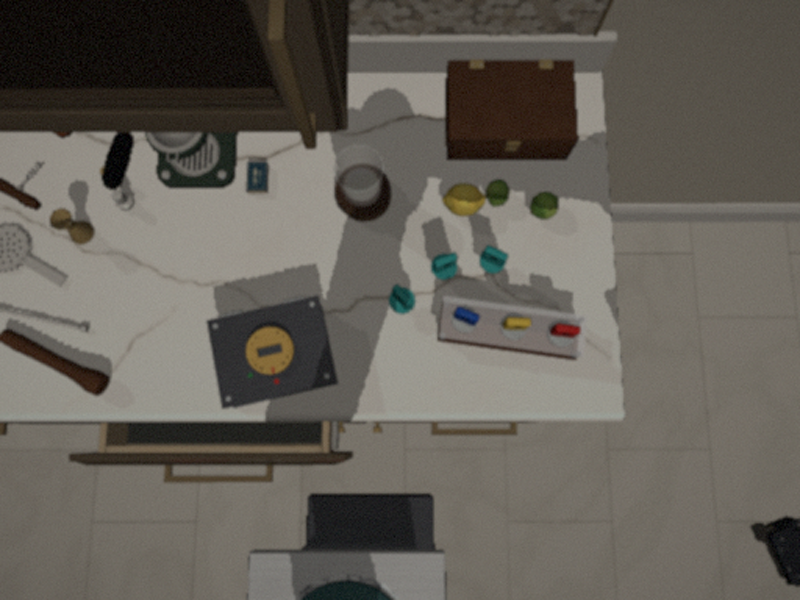

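The pictures show the blue head at scene (452,300) and top (466,316) on the 800-px pictures, at the left end of the stand. The yellow and red heads are to its right and the three turquoise look-alikes stand apart. The lock is at scene (297,420) and top (270,350). Next I fit the head as a box in both views, and the disc and slot at z = 0.082.

```bash
cat > fit.py <<'E'
from h import *
from scipy.optimize import minimize
def hsv(s): return cv2.cvtColor(s["color"],cv2.COLOR_RGB2HSV)
def blob(m,near):
    n,l,st,c=cv2.connectedComponentsWithStats(m.astype(np.uint8))
    k=1+np.argmin([np.hypot(*(c[i]-near))+ (99 if st[i,4]<30 else 0) for i in range(1,n)])
    return l==k
def bluemask(s,near): 
    h=hsv(s); m=(h[...,0]>105)&(h[...,0]<130)&(h[...,1]>120)
    return blob(m,near)
def rast(s,p,sz,K=8):
    x,y,z,a=p;c,n=np.cos(a),np.sin(a)
    P=[]
    for i in(-1,1):
        for j in(-1,1):
            for k in(-1,1):
                X,Y,Z=i*sz[0]/2,j*sz[1]/2,k*sz[2]/2
                P.append(proj(s,np.array([x+c*X-n*Y,y+n*X+c*Y,z+Z])))
    h=cv2.convexHull(((np.array(P)+.5)*K*16-8).astype(np.int32))
    return h
def soft(s,h,box,K=8):
    u0,v0,u1,v1=box
    im=np.zeros(((v1-v0)*K,(u1-u0)*K),np.uint8)
    cv2.fillConvexPoly(im,h-np.array([u0*K*16,v0*K*16],np.int32),255,shift=4)
    return cv2.resize(im,(u1-u0,v1-v0),interpolation=cv2.INTER_AREA)/255.
def fit(S,M,p0,sz=(.014,.04,.048)):
    B=[]
    for m in M:
        v,u=np.nonzero(m);B.append((u.min()-8,v.min()-8,u.max()+9,v.max()+9))
    def cost(p):
        return sum(((soft(s,rast(s,p,sz),b)-m[b[1]:b[3],b[0]:b[2]])**2).sum()/m.sum() for s,m,b in zip(S,M,B))
    best=None
    for a in np.radians(np.arange(0,180,20)):
        q=np.r_[p0,a];sim=np.vstack([q]+[q+d for d in np.diag([.01,.01,.01,.3])])
        r=minimize(cost,q,method="Nelder-Mead",options=dict(initial_simplex=sim,xatol=1e-5,fatol=1e-5,maxiter=400))
        if best is None or r.fun<best.fun:best=r
    return best
E
python3 - <<'E'
from fit import *
S=[env.snapshot("scene"),env.snapshot("top")]
M=[bluemask(S[0],(289,192)),bluemask(S[1],(298,202))]
print([m.sum() for m in M])
c=[np.argwhere(m).mean(0)[::-1] for m in M]; p0=tri(S[0],c[0],S[1],c[1]);print("tri",p0)
r=fit(S,M,p0);print("blue",r.x,np.degrees(r.x[3])%180,r.fun)
for i in(0,1): print(i,fit([S[i]],[M[i]],r.x[:3]).x)
# red/yellow
for nm,lo,a,b in(("yellow",(20,32),(316,185),(331,207)),("red",(-5,5),(342,172),(362,211))):
    mm=[]
    for s,n in zip(S,(a,b)):
        h=hsv(s);H=(h[...,0].astype(int)+90)%180-90
        mm.append(blob((H>=lo[0])&(H<=lo[1])&(h[...,1]>150)&(h[...,2]>60),n))
    c=[np.argwhere(m).mean(0)[::-1] for m in mm];print(nm,tri(S[0],c[0],S[1],c[1]))
# lock: brass disc, slot
for s,n in zip(S,((190,268),(173,224))):
    h=hsv(s);m=blob((h[...,0]>12)&(h[...,0]<32)&(h[...,1]>110)&(h[...,2]>60),n)
    cs,_=cv2.findContours(m.astype(np.uint8),cv2.RETR_EXTERNAL,cv2.CHAIN_APPROX_NONE)
    hull=cv2.convexHull(max(cs,key=len))[:,0]
    W=np.array([atz(s,u,v,.082)[:2] for u,v in hull],np.float32);print("disc",cv2.minEnclosingCircle(W))
    f=np.zeros(m.shape,np.uint8);cv2.fillConvexPoly(f,hull,1);f=cv2.erode(f,np.ones((5,5)))
    d=(f>0)&~m
    g=s["color"].sum(2).astype(float); 
    d=blob((f>0)&(g<0.6*np.median(g[m])),n)
    W=np.array([atz(s,u,v,.082)[:2] for v,u in np.argwhere(d)])
    e,V=np.linalg.eigh(np.cov(W.T));print("slot",len(W),W.mean(0),np.sqrt(12*e),np.degrees(np.arctan2(V[1,1],V[0,1]))%180)
    # red & green dots
    for k,(lo,hi) in dict(red=(-6,6),green=(45,85)).items():
        H=(h[...,0].astype(int)+90)%180-90
        mm=(H>=lo)&(H<=hi)&(h[...,1]>120)&(h[...,2]>40); v,u=np.nonzero(mm); q=np.hypot(u-n[0],v-n[1])<30
        if q.any(): print(k,q.sum(),atz(s,u[q].mean(),v[q].mean(),.071))
E
```

```text
[np.int64(210), np.int64(96)]
tri [ 0.52467915 -0.19415247  0.07662361]
blue [ 0.52484575 -0.19407079  0.07528668 -0.61806374] 144.58755648835069 0.7363215658812545
0 [ 0.62306218 -0.28109135 -0.06324454 -0.41301318]
1 [ 0.57355498 -0.21903422 -0.19680126 -0.39380991]
yellow [ 0.51261035 -0.27566943  0.07628201]
red [ 0.50152223 -0.35481045  0.07467373]
disc ((0.4642753005027771, 0.12472426891326904), 0.04149973392486572)
slot 25 [0.46502822 0.12145426] [0.0042743  0.03901952] 104.11410468086926
red 14 [0.41903525 0.11235014 0.071     ]
green 9 [0.42877061 0.15433139 0.071     ]
disc ((0.4681633710861206, 0.12147767841815948), 0.03944636136293411)
slot 53 [0.46811473 0.1230973 ] [0.00983785 0.03491441] 102.802851090434
red 12 [0.41994873 0.1114272  0.071     ]
green 3 [0.42953405 0.15396613 0.071     ]
```

Run:
```python
from fit import *
S=[env.snapshot("scene"),env.snapshot("top")]
nr=((289,192),(298,202)); M=[]; T=[]
for s,n in zip(S,nr):
    h=hsv(s); m=blob((h[...,0]>100)&(h[...,0]<135)&(h[...,1]>90),n)
    m=cv2.morphologyEx(m.astype(np.uint8),cv2.MORPH_CLOSE,np.ones((5,5)))>0
    M.append(m)
    T.append(cv2.resize(s["color"][n[1]-20:n[1]+20,n[0]-20:n[0]+20,::-1],(400,400),interpolation=cv2.INTER_NEAREST))
r=fit(S,M,(.5247,-.194,.078));print(r.x,np.degrees(r.x[3]),r.fun,[m.sum() for m in M])
for t,s,n,m in zip(T,S,nr,M):
    h=rast(s,r.x,(.014,.04,.048))/16/8*10
    cv2.polylines(t,[((h-np.array([[(n[0]-20)*10,(n[1]-20)*10]]))).astype(np.int32)],True,(255,255,255))
    cs,_=cv2.findContours(cv2.resize(m[n[1]-20:n[1]+20,n[0]-20:n[0]+20].astype(np.uint8),(400,400),interpolation=0),0,2);cv2.drawContours(t,cs,-1,(0,255,0))
cv2.imwrite("pics/b.png",np.hstack(T))
```

```text
[ 0.5244109  -0.19401484  0.07618577  2.52466183] 144.6524674100627 0.512747424250386 [np.int64(226), np.int64(108)]
```

View pics/b.png

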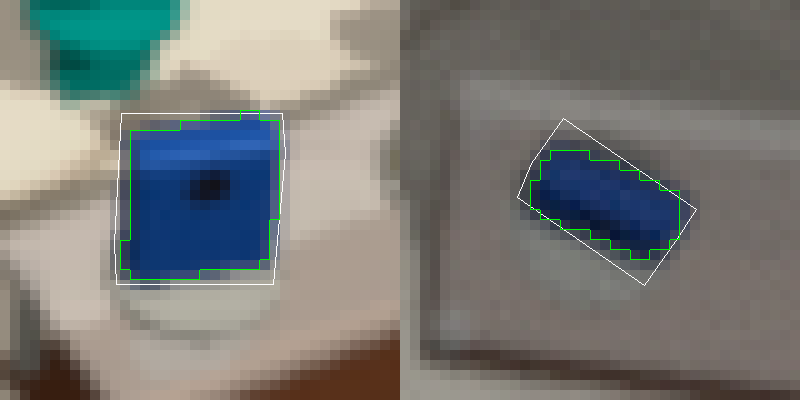

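Run:
```python
from fit import *
S=[env.snapshot("scene"),env.snapshot("top")]
nr=((289,192),(298,202)); M=[]
for s,n in zip(S,nr):
    h=hsv(s); m=blob((h[...,0]>100)&(h[...,0]<135)&(h[...,1]>90),n)
    M.append(cv2.morphologyEx(m.astype(np.uint8),cv2.MORPH_CLOSE,np.ones((5,5)))>0)
for k in(.85,.9,.95):
    r=fit(S,M,(.5247,-.194,.078),np.array((.014,.04,.048))*k);print(k,r.x,np.degrees(r.x[3])%180,r.fun)
    r=fit(S[1:],M[1:],(.5247,-.194,.078),np.array((.014,.04,.048))*k);print(" top",k,r.x,np.degrees(r.x[3])%180,r.fun)
v,u=np.nonzero(M[1]);W=np.array([atz(S[1],a,b,.09)[:2] for a,b in zip(u,v)])
e,V=np.linalg.eigh(np.cov(W.T));print(W.mean(0),np.sqrt(12*e),np.degrees(np.arctan2(V[1,1],V[0,1]))%180)
# bright top face in scene
s=S[0];m=M[0]&(s["color"][...,2]>150);v,u=np.nonzero(m);W=np.array([atz(s,a,b,.103)[:2] for a,b in zip(u,v)])
e,V=np.linalg.eigh(np.cov(W.T));print(len(u),W.mean(0),np.sqrt(12*e),np.degrees(np.arctan2(V[1,1],V[0,1]))%180)
```

```text
0.85 [ 0.52425476 -0.19441759  0.07671431  2.7409784 ] 157.0464940933813 0.11864133856998252
 top 0.85 [ 0.52209225 -0.19273135  0.09054327 -0.40685851] 156.6887246204227 0.06135057440857257
0.9 [ 0.52409379 -0.19423216  0.0770106   2.70812084] 155.16389455427995 0.12569251582498808
 top 0.9 [ 0.53458761 -0.19942665  0.01939406  2.75290606] 157.72989858314412 0.0609076960519772
0.95 [ 0.52443076 -0.19441069  0.07630393  2.66726943] 152.82328104376072 0.27672677338800594
 top 0.95 [ 0.53231081 -0.19824123  0.03174265  2.73911157] 156.93953241347526 0.09934922700866639
[ 0.52216441 -0.19310628] [0.01886558 0.03607756] 67.07917899459363
42 [ 0.51879066 -0.190636  ] [0.01016321 0.03525777] 68.31318051931085
```

Blue key: about (0.524, -0.194, 0.077), against an expected z of 0.079, with its thin axis at -23°. Lock: about (0.468, 0.122), yaw about 12.5°. The red and green dots agree with that. I move above the key with a narrowed opening.

```bash
python3 -m inch '[{"hand":0.05,"offset":[0.147,0.207,0],"roll":0.4},{"hand":0.05,"offset":[0.147,0.207,0],"roll":0.4},{"hand":0.05,"offset":[0.147,0.207,0],"roll":0.4},{"hand":0.05,"offset":[0.147,0.207,0],"roll":0.4},{"hand":0.05,"offset":[0.147,0.207,0],"roll":0.4}]'
```

```text
clock: 1.52
eef_pos: [0.3794, -0.3969, 0.2151]
eef_rot: [[0.719, 0.695, 0.002], [0.695, -0.719, 0.001], [0.002, 0.0, -1.0]]
ft_force: [-0.4, -0.0, 0.5]
opening: 0.0503
finger_force: 0.0
```

```bash
python3 -m inch '[{"hand":0.05,"offset":[0.148,0.207,0],"roll":0.41},{"hand":0.05,"offset":[0.148,0.207,0],"roll":0.41},{"hand":0.05,"offset":[0.148,0.207,0],"roll":0.41},{"hand":0.05,"offset":[0.148,0.207,0],"roll":0.41},{"hand":0.05,"offset":[0.148,0.207,0],"roll":0.41}]'; python3 -m inch '[{"hand":0.05,"offset":[0,0,-0.06],"roll":0},{"hand":0.05,"offset":[0,0,-0.08],"roll":0},{"hand":0.05,"offset":[0,0,-0.08],"roll":0}]'
python3 - <<'E'
from h import *
S=[env.snapshot("scene"),env.snapshot("top")]
a=S[0]["color"][115:265,185:385,::-1];b=S[1]["color"][127:277,200:400,::-1]
cv2.imwrite("pics/c.png",np.hstack([cv2.resize(i,(400,300),interpolation=2) for i in(a,b)]))
o=env.get_obs();print(o["eef_pos"],np.degrees(np.arctan2(o["eef_rot"][1,1],o["eef_rot"][0,1])),o["joints"])
E
```

```text
clock: 2.15
eef_pos: [0.5262, -0.1904, 0.2148]
eef_rot: [[0.384, 0.923, 0.002], [0.923, -0.384, 0.002], [0.002, 0.001, -1.0]]
ft_force: [-0.0, 0.2, -0.8]
opening: 0.0494
finger_force: 0.0
clock: 2.52
eef_pos: [0.5219, -0.1961, 0.1329]
eef_rot: [[0.393, 0.92, -0.004], [0.92, -0.393, 0.0], [-0.001, -0.004, -1.0]]
ft_force: [0.8, 0.0, 0.8]
opening: 0.0498
finger_force: 0.0
[ 0.52401191 -0.19596319  0.13534532] -23.085184083299747 [ 0.57501309  0.44318721 -0.34846044  1.87769308  0.19652252  0.85279419
 -0.27508846]
```

View pics/c.png

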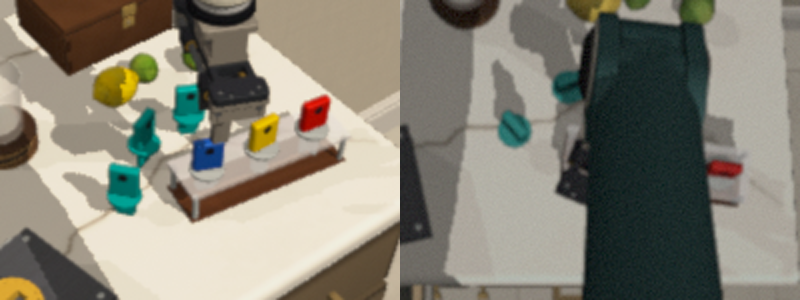

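The scene view shows the fingers just above the blue head, crop (207,155), and clear of the neighbours. I descend and grip.

```bash
python3 -m inch '[{"hand":0.05,"offset":[0,0.001,-0.04],"roll":0},{"hand":0.05,"offset":[0,0.001,-0.072],"roll":0},{"hand":0.05,"offset":[0,0.001,-0.072],"roll":0},{"hand":0.05,"offset":[0,0.001,-0.072],"roll":0}]'; python3 -m inch '[{"hand":0.0,"offset":[0,0,0],"roll":0},{"hand":0.0,"offset":[0,0,0],"roll":0},{"hand":0.0,"offset":[0,0,0],"roll":0},{"hand":0.0,"offset":[0,0,0],"roll":0},{"hand":0.0,"offset":[0,0,0],"roll":0}]'
```

```text
clock: 3.12
eef_pos: [0.5252, -0.1941, 0.0645]
eef_rot: [[0.391, 0.92, 0.003], [0.92, -0.391, -0.001], [0.0, 0.003, -1.0]]
ft_force: [0.2, -0.5, 0.7]
opening: 0.05
finger_force: 0.0
clock: 3.75
eef_pos: [0.5239, -0.1934, 0.0628]
eef_rot: [[0.39, 0.921, 0.0], [0.921, -0.39, -0.0], [-0.0, 0.0, -1.0]]
ft_force: [-1.2, -0.6, 2.1]
opening: 0.0138
finger_force: 30.0
```

```bash
python3 -m inch '[{"hand":0.0,"offset":[0,0,0.03],"roll":0},{"hand":0.0,"offset":[0,0,0.06],"roll":0},{"hand":0.0,"offset":[0,0,0.12],"roll":0},{"hand":0.0,"offset":[0,0,0.12],"roll":0}]'; python3 -m inch '[{"hand":0.0,"offset":[-0.01,0.05,0],"roll":0.12},{"hand":0.0,"offset":[-0.02,0.1,0],"roll":0.24},{"hand":0.0,"offset":[-0.03,0.15,0],"roll":0.36},{"hand":0.0,"offset":[-0.04,0.2,0],"roll":0.48},{"hand":0.0,"offset":[-0.04,0.2,0],"roll":0.5}]';  python3 -m inch '[{"hand":0.0,"offset":[-0.008,0.05,0],"roll":0.12},{"hand":0.0,"offset":[-0.016,0.09,0],"roll":0.12},{"hand":0.0,"offset":[-0.016,0.115,0],"roll":0.12},{"hand":0.0,"offset":[-0.016,0.115,0],"roll":0.12},{"hand":0.0,"offset":[-0.016,0.115,0],"roll":0.12}]'
python3 - <<'E'
from h import *
S=[env.snapshot("scene"),env.snapshot("top")]
a=S[0]["color"][170:320,110:310,::-1];b=S[1]["color"][150:300,100:300,::-1]
cv2.imwrite("pics/d.png",np.hstack([cv2.resize(i,(400,300),interpolation=2) for i in(a,b)]))
o=env.get_obs();print(o["eef_pos"],np.degrees(np.arctan2(o["eef_rot"][1,1],o["eef_rot"][0,1])),o["joints"])
for s in S:
    for r in env.trace(s,"flat_key_head")[:4]:print(r["p"],r["extent"])
print(proj(S[0],o["eef_pos"]+[0,0,.016]))
E
```

```text
clock: 4.25
eef_pos: [0.5267, -0.1941, 0.1869]
eef_rot: [[0.39, 0.921, 0.008], [0.921, -0.39, -0.003], [0.0, 0.009, -1.0]]
ft_force: [-0.4, -0.2, -1.8]
opening: 0.0138
finger_force: 30.0
clock: 4.88
eef_pos: [0.4822, 0.0107, 0.1818]
eef_rot: [[-0.107, 0.994, -0.002], [0.994, 0.107, 0.001], [0.001, -0.002, -1.0]]
ft_force: [-0.3, -0.7, -0.2]
opening: 0.0139
finger_force: 30.0
clock: 5.5
eef_pos: [0.4678, 0.1199, 0.1819]
eef_rot: [[-0.215, 0.977, -0.001], [0.977, 0.215, -0.001], [-0.001, -0.001, -1.0]]
ft_force: [-0.5, -0.3, -1.4]
opening: 0.0141
finger_force: 30.0
[0.46794664 0.11986195 0.18217634] 12.397079257332829 [ 0.23112165  0.30258707 -0.64020999  1.99945383  0.22791636  0.91053199
 -0.31208243]
0.9 [279.0, 170.4, 16.6, 21.1]
0.87 [253.9, 181.8, 17.1, 28.7]
0.61 [314.5, 185.6, 18.0, 20.3]
0.51 [183.9, 243.8, 22.6, 27.8]
0.62 [318.0, 167.6, 14.4, 17.5]
0.6 [283.0, 171.4, 13.2, 17.8]
0.58 [257.9, 191.4, 17.4, 19.4]
0.44 [174.6, 217.3, 8.2, 9.6]
(np.float64(184.18488127078467), np.float64(233.30306780681255))
```

View pics/d.png

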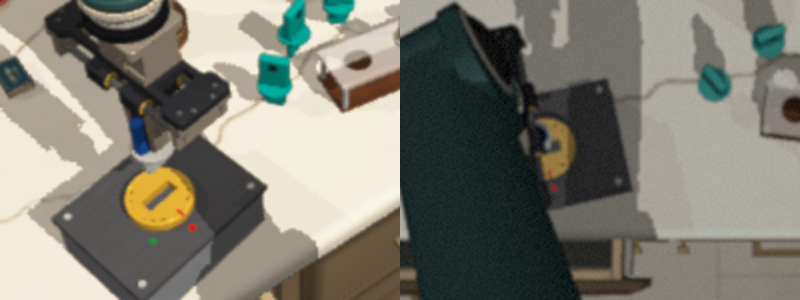

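Run:
```python
from h import *
s=env.snapshot("scene");o=env.get_obs();p=o["eef_pos"];a=np.radians(12.4)
u0,v0=150,215;K=9
im=cv2.resize(s["color"][v0:v0+65,u0:u0+85,::-1],None,fx=K,fy=K,interpolation=cv2.INTER_CUBIC)
def line(P,c): cv2.polylines(im,[np.array([[(q[0]-u0+.5)*K,(q[1]-v0+.5)*K] for q in (proj(s,np.array(x)) for x in P)]).astype(np.int32)],True,c)
h=p+[0,0,.016]
th=np.linspace(0,2*np.pi,40)
for dz in(-.024,-.029): line([h+[.023*np.cos(t),.023*np.sin(t),dz] for t in th],(0,0,255))
ex=np.array([np.cos(a),np.sin(a),0]);ey=np.array([-np.sin(a),np.cos(a),0]);ez=np.array([0,0,1])
for sx in(-1,1): line([h+sx*ex*.007+i*ey*.02+j*ez*.024 for i,j in((-1,-1),(1,-1),(1,1),(-1,1))],(0,255,255))
line([h+i*ex*.002+j*ey*.011-ez*.065 for i,j in((-1,-1),(1,-1),(1,1),(-1,1))],(0,255,0))
L=np.array([.468,.122,.082])
line([L+i*ex*.008+j*ey*.02 for i,j in((-1,-1),(1,-1),(1,1),(-1,1))],(255,255,0))
line([L+[.038*np.cos(t),.038*np.sin(t),0] for t in th],(255,255,0))
cv2.imwrite("pics/e.png",im)
```

```text
(no output)
```

View pics/e.png

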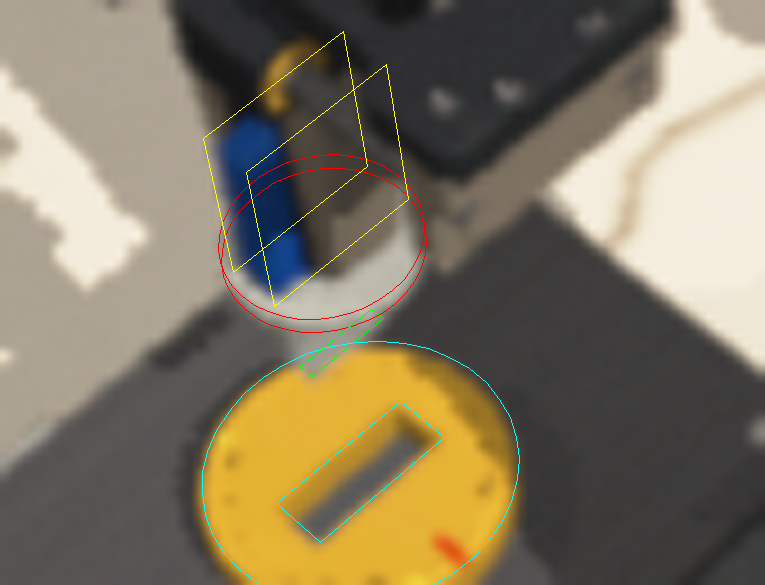

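The overlay matches: slot and disc are at (0.468, 0.122) and the key is where the model says. I insert it now, watching the force.

```bash
python3 -m inch '[{"hand":0.0,"offset":[0,0.002,-0.02],"roll":0},{"hand":0.0,"offset":[0,0.002,-0.035],"roll":0},{"hand":0.0,"offset":[0,0.002,-0.05],"roll":0},{"hand":0.0,"offset":[0,0.002,-0.065],"roll":0},{"hand":0.0,"offset":[0,0.002,-0.065],"roll":0}]'; python3 -m inch '[{"hand":0.0,"offset":[0,0,-0.01],"roll":0},{"hand":0.0,"offset":[0,0,-0.018],"roll":0},{"hand":0.0,"offset":[0,0,-0.021],"roll":0},{"hand":0.0,"offset":[0,0,-0.021],"roll":0}]'
```

```text
clock: 6.38
eef_pos: [0.4669, 0.1234, 0.1163]
eef_rot: [[-0.217, 0.976, -0.003], [0.976, 0.217, -0.0], [0.0, -0.003, -1.0]]
ft_force: [0.1, 0.2, -0.9]
opening: 0.0139
finger_force: 30.0
clock: 6.88
eef_pos: [0.4677, 0.1237, 0.0964]
eef_rot: [[-0.217, 0.976, -0.0], [0.976, 0.217, -0.0], [0.0, -0.0, -1.0]]
ft_force: [-0.3, -0.1, -1.3]
opening: 0.0139
finger_force: 30.0
```

```bash
python3 -m inch '[{"hand":0.0,"offset":[0,-0.001,-0.002],"roll":0},{"hand":0.0,"offset":[0,-0.001,-0.003],"roll":0},{"hand":0.0,"offset":[0,-0.001,-0.003],"roll":0}]'
python3 - <<'E'
from h import *
s=env.snapshot("scene")
cv2.imwrite("pics/f.png",cv2.resize(s["color"][205:300,125:250,::-1],None,fx=6,fy=6,interpolation=2))
E
```

```text
clock: 7.25
eef_pos: [0.4682, 0.1227, 0.0947]
eef_rot: [[-0.217, 0.976, 0.001], [0.976, 0.217, -0.001], [-0.001, 0.001, -1.0]]
ft_force: [-2.6, -0.9, 8.5]
opening: 0.0138
finger_force: 30.0
```

View pics/f.png

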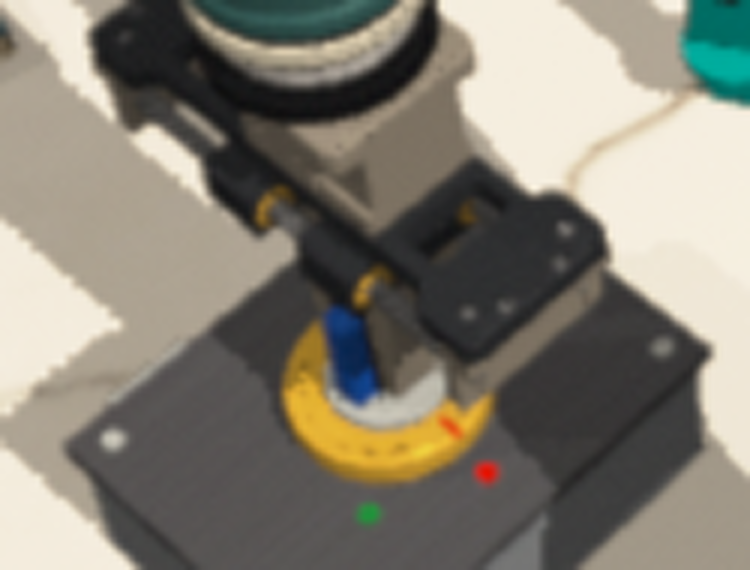

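The key is seated: collar on the disc, contact at z = 0.0947 as computed, red line still at the red dot. I ease off slightly and turn clockwise.

```bash
python3 -m inch '[{"hand":0.0,"offset":[0,0,0.001],"roll":-0.12},{"hand":0.0,"offset":[0,0,0.001],"roll":-0.24},{"hand":0.0,"offset":[0,0,0.001],"roll":-0.36},{"hand":0.0,"offset":[0,0,0.001],"roll":-0.48},{"hand":0.0,"offset":[0,0,0.001],"roll":-0.6}]'; python3 -m inch '[{"hand":0.0,"offset":[0,0,0],"roll":-0.12},{"hand":0.0,"offset":[0,0,0],"roll":-0.24},{"hand":0.0,"offset":[0,0,0],"roll":-0.36},{"hand":0.0,"offset":[0,0,0],"roll":-0.48},{"hand":0.0,"offset":[0,0,0],"roll":-0.55}]'; python3 -c "
from workcell import env
o=env.get_obs();print(o['ft_torque'],o['joints'])"
```

```text
clock: 7.92
eef_pos: [0.4691, 0.1225, 0.0951]
eef_rot: [[0.376, 0.927, 0.003], [0.927, -0.376, 0.0], [0.001, 0.002, -1.0]]
ft_force: [2.7, -0.4, -2.5]
opening: 0.0141
finger_force: 30.0
clock: 8.55
eef_pos: [0.4692, 0.1223, 0.0951]
eef_rot: [[0.804, 0.595, 0.003], [0.595, -0.804, 0.0], [0.002, 0.002, -1.0]]
ft_force: [3.1, -1.7, -1.9]
opening: 0.0135
finger_force: 30.0
[-0.30237501 -0.75328625  0.00730397] [-0.0656194   0.38904106 -0.30676568  2.08006403  0.18154082  0.6943557
 -1.42430021]
```

```bash
python3 -m inch '[{"hand":0.0,"offset":[0,0,0],"roll":-0.05},{"hand":0.0,"offset":[0,0,0],"roll":-0.1},{"hand":0.0,"offset":[0,0,0],"roll":-0.13},{"hand":0.0,"offset":[0,0,0],"roll":-0.13}]'
python3 - <<'E'
from h import *
s=env.snapshot("scene");o=env.get_obs();print(o['ft_torque'])
cv2.imwrite("pics/g.png",cv2.resize(s["color"][205:300,125:250,::-1],None,fx=6,fy=6,interpolation=2))
E
```

```text
clock: 9.05
eef_pos: [0.4692, 0.1222, 0.095]
eef_rot: [[0.873, 0.488, 0.003], [0.488, -0.873, -0.0], [0.002, 0.001, -1.0]]
ft_force: [4.7, -2.5, -1.6]
opening: 0.0141
finger_force: 30.0
[-0.60234485 -1.24262891  0.12142093]
```

View pics/g.png

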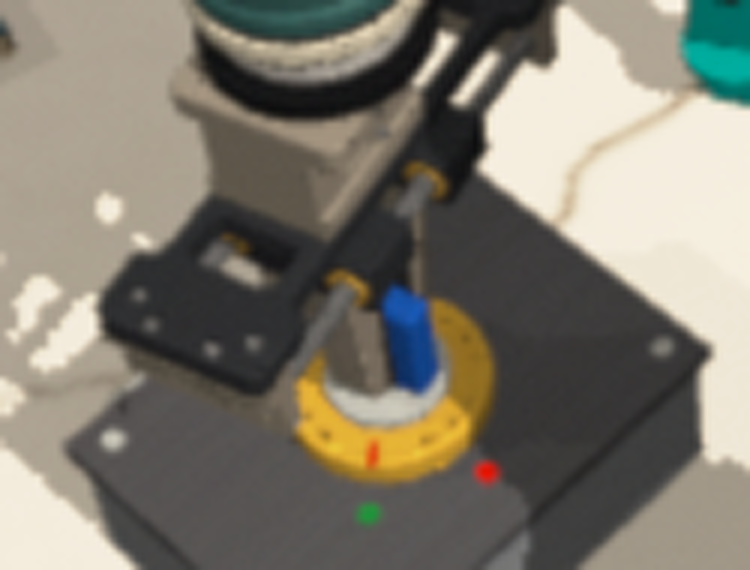

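The red line now points at the green dot and the torque has risen, so the lock is at its stop. I relax, release and retreat upward.

```bash
python3 -m inch '[{"hand":0.0,"offset":[0,0,0],"roll":0.03},{"hand":0.05,"offset":[0,0,0],"roll":0.03},{"hand":0.05,"offset":[0,0,0],"roll":0.03},{"hand":0.05,"offset":[0,0,0],"roll":0.03},{"hand":0.05,"offset":[0,0,0],"roll":0.03}]'; python3 -m inch '[{"hand":0.05,"offset":[0,0,0.03],"roll":0},{"hand":0.05,"offset":[0,0,0.07],"roll":0},{"hand":0.05,"offset":[0,0,0.13],"roll":0},{"hand":0.05,"offset":[0,0,0.16],"roll":0},{"hand":0.05,"offset":[0,0,0.16],"roll":0}]'; python3 -m inch '[{"hand":0.05,"offset":[-0.05,-0.05,0],"roll":0},{"hand":0.05,"offset":[-0.05,-0.1,0],"roll":0},{"hand":0.05,"offset":[-0.05,-0.15,0],"roll":0},{"hand":0.05,"offset":[-0.05,-0.15,0],"roll":0},{"hand":0.05,"offset":[-0.05,-0.15,0],"roll":0}]'
python3 - <<'E'
from h import *
s=env.snapshot("scene")
cv2.imwrite("pics/i.png",cv2.resize(s["color"][150:300,130:370,::-1],None,fx=3.3,fy=3.3,interpolation=2))
s=env.snapshot("top")
E
```

```text
clock: 9.72
eef_pos: [0.4675, 0.1227, 0.0945]
eef_rot: [[0.858, 0.514, -0.001], [0.514, -0.858, -0.0], [-0.0, -0.0, -1.0]]
ft_force: [0.4, -0.2, -0.5]
opening: 0.0498
finger_force: 0.0
clock: 10.35
eef_pos: [0.4691, 0.1231, 0.257]
eef_rot: [[0.858, 0.514, 0.005], [0.514, -0.858, 0.001], [0.005, 0.002, -1.0]]
ft_force: [0.1, -0.7, -0.5]
opening: 0.0501
finger_force: 0.0
clock: 10.98
eef_pos: [0.4173, -0.0267, 0.2537]
eef_rot: [[0.858, 0.514, -0.002], [0.514, -0.858, 0.0], [-0.001, -0.001, -1.0]]
ft_force: [0.2, 1.4, -0.8]
opening: 0.0502
finger_force: 0.0
```

View pics/i.png

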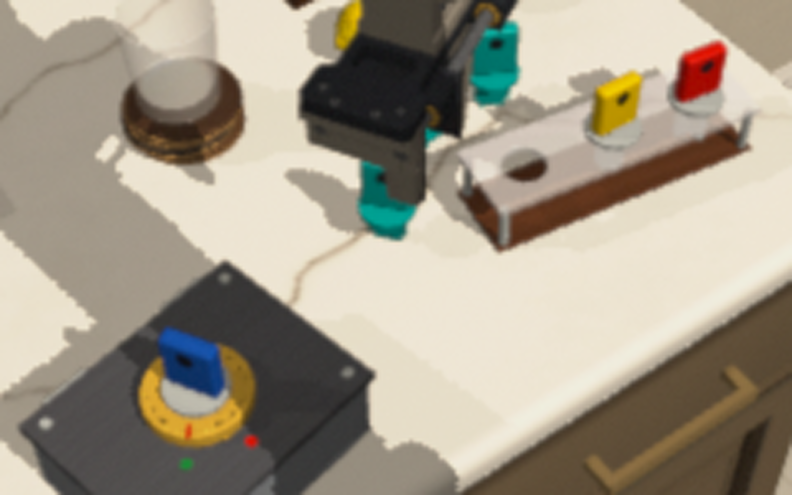

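The blue key stands upright and seated in the lock at (192,365), with the red line at the green dot. The yellow and red keys are still in the stand, and the gripper is clear of everything.

```bash
python3 -c "
from workcell import env
print(env.close_job())"
```

```text
the job is handed in; nothing more can be done
None
```

I handed the job in: the blue flat key is fully home and upright in the lock, which is turned to its stop (red line at the green dot); the red and yellow keys are still in the stand, though the hand-in returned no verdict.

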